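# Mount the parts canister on the shaker and screw its captive cap shut

### The job

Get the clear parts canister ready for shaking: first seat it fully home on the shaker base, with the base's two pegs up through the holes in its foot plate, so that it cannot spin. Then swing its hinged lid over so that it is shut flat on the rim, and only then screw the cap clockwise until it is tight, its ridge in line with the handle. Keep the canister upright throughout, leave it seated, and leave all the other things on the bench where they are.

Things in the scene. Friction and masses are not known exactly. Their poses are not given: they have to be found in the camera images.
- canister: parts canister to be mounted, about 0.8 kg: clear round tub, 72 mm across, rim 100 mm up, on an aluminium foot plate 84 (its x) x 132 (its y) x 8 mm. Origin: centre of the plate's underside, z up. 17 mm holes go through the plate at y = +52 and -52 mm. A D handle stands on the -x side; the lid's hinge bracket on the +x side reaches x = 57 mm, height 111 mm
- canister_grip (a point): point in the handle at which to grip it from above, closing along the canister's y: canister x = -60 mm, height 70 mm; axes as the canister's. The handle is 16 mm thick (along y), reaches from the tub to x = -73 mm, top at 90 mm; its finger hole spans x -57 to -36 mm, height 34 to 74 mm
- lid_hinge (a point): middle of the lid's hinge axis (parallel to the canister's y): canister frame x = +50 mm, z = 104 mm; axes as the canister's
- lid (a joint): angle of the captive lid about lid_hinge: 0 = level on the rim (shut, its stop), 1.57 = standing upright over the hinge, 2.0 = stop, leaning back. A stiff hinge: it stays where it is left; about 1 to 2 N at the cap moves it. The lid is a collar disc, 82 mm across, centred 50 mm from the hinge, that carries the screw cap on its top
- cap (a joint): turn of the screw cap in the lid: 0 = unscrewed, 2.4 rad = tight (its stop); grows clockwise seen from above the shut lid, stays where left, turns with about 0.03 Nm. The cap: white disc, 74 mm across, 16 mm high, with a ridge across its top, 88 mm long, 12 wide, 18 high. In the canister's frame, lid shut, the ridge lies at (2.4 - cap) rad from x, counter-clockwise from above
- cap_top (a point): centre of the top of the cap's ridge, on the cap's turning axis; the ridge reaches 44 mm to each side and 18 mm below. Lid shut, it lies at canister x = y = 0, height 147 mm unscrewed, 141 mm tight (screwing lowers the cap). z points out of the cap; it turns with the cap, the ridge at 2.4 rad from its x axis. When tight the ridge is in line with the handle
- shaker_base: fixed shaker base: grey block 140 x 190 mm (long side along its y) with an aluminium top plate 120 x 160 mm at height 47 mm. Two upright steel pegs, 12 mm thick with tapered tips, stand 20 mm above the plate at y = +52 and -52 mm. Origin: centre of its underside
- base_seat (a point): centre of the base's top plate (47 mm above the bench), midway between the pegs; the canister is seated when its origin is here with the pegs through the foot plate's holes, either way round. Axes as the base's
- solder_spool: bystander, to be left alone: solder spool, 54 mm wide, 50 mm tall, standing upright; origin at the centre of its underside
- tape_roll: bystander, to be left alone: roll of black tape lying flat, 72 mm wide, 24 mm tall; origin at the centre of its underside
- wipes_tub: bystander, to be left alone: white cylindrical wipes tub, 80 mm wide, 160 mm tall; origin at the centre of its underside
- parts_jar: bystander, to be left alone: small plain closed jar without hinge or handle, 64 mm wide, 85 mm tall; origin at the centre of its underside
- screwdriver: bystander, to be left alone: screwdriver lying flat, 190 mm long along its x, up to 30 mm thick
- breadboard: bystander, to be left alone: white breadboard lying flat, 165 x 55 x 9 mm, its long side along its y; origin at the centre of its underside
- parts_tray: bystander, to be left alone: open clear tray, 110 x 170 x 45 mm; origin at the centre of its underside
- multimeter: bystander, to be left alone: multimeter lying flat, 85 x 180 x 42 mm; origin at the centre of its underside
Things that resemble listed ones, but are neither listed nor needed, are in the scene too. Leave any red or yellow look-alike of the canister alone.

How it is judged:
On the way, in this order (a step that is already met when the one before it is completed fails the run):
1. the canister sits fully home on the base's pegs (horizontal distance between canister and base_seat below 0.006 m and z of canister in the frame of base_seat below 0.004 m and angle between canister's own z axis and vertical below 0.06 rad and angle between the x axis of canister and the x axis of base_seat, either way round below 0.1 rad), for 0.2 s.
2. the lid is shut on the seated canister (all of step 1 and value of joint lid below 0.08 rad), for 0.2 s.
3. the cap is screwed tight on the shut, seated canister (all of step 2 and value of joint cap above 2.2 rad), for 0.2 s.
At the end, for the whole second after the job is handed in: the canister stands upright and at rest, fully home on the base's pegs (within 6 mm of the middle, less than 4 mm above the plate, within 0.1 rad of the base's direction either way round), its lid shut (joint lid under 0.08 rad) and its cap tight (joint cap over 2.2 of 2.4 rad) (all of step 3 and linear speed of canister below 0.02 m/s); the robot touches nothing.
It fails at once if the canister is tipped over by more than 0.5 rad (angle between canister's own z axis and vertical above 0.5 rad).
It fails at once if a bystander is moved by more than 30 mm (distance of any of solder_spool, tape_roll, wipes_tub, parts_jar, screwdriver, breadboard, parts_tray, multimeter from where it was at the start of the episode above 0.03 m).
It also fails if it takes over 69 s, if anything falls off the work surface, if the arm or the gripper's body presses on something with over 40 N, if the wrist force passes 120 N, or if a joint passes its speed limit or range.

### The arm

A 6-joint arm with a two-finger parallel gripper is mounted at the origin on the work surface. World frame = base frame: x ahead of the robot, y to its left, z up, the work surface at z = 0. Lengths are in m, angles in rad, forces in N, time in s.
With the tool pointing down it reaches from about 0.375 to 0.975 m from the base axis. Payload 3.8 kg.
Tool frame: the origin (TCP) lies midway between the tips of the shut fingers; the grasp point (between the pads) lies 19 mm behind it; z points along the fingers, y is the line along which they close (so a half turn about z gives the same grasp; the last joint's range is limited). The gripper opens to 85 mm and grips with 20 to 120 N. Pads are 22 mm wide; open, the fingers measure 114 mm over their backs; the gripper's body (76 mm by 85 mm) begins 54 mm behind the grasp point. The pads swing forward as they close: fully open they stand 13 mm farther back than shut.
Start: joints at [-1.36, 0.264, 1.604, -0, 1.274, -0.037], TCP at [0.166, -0.654, 0.231] pointing down, gripper open.
Joint ranges: [-2.63, 2.63], [-0.94, 2.18], [0.31, 2.57], [-1.31, 4.45], [0, 2.66], [-2.55, 2.55]. Speed limits (rad/s): [2.57, 2.57, 3.14, 3.14, 3.14, 3.14].

### API

Orientations are given as a rotation vector (axis times angle).
In Python, from workcell import * gives the robot as it stands. The module is installed in compiled form; this text tells all that it offers.
- The arm moves only by the tool apply_moves, never from a script. Its arguments are lists of equal length, an entry for each row: "fingers": the opening, from 0 (shut) to 1 (fully open); "travel": the shift along the tool's x, y, z normalised to -1 to 1, where 1 is 0.05 m, a list of three; "rotation": the turn, a rotation vector about the tool's x, y, z normalised to -1 to 1, where 1 is 6 degrees, a list of three. In form: {"fingers": [fingers, ...], "travel": [[dx, dy, dz], ...], "rotation": [[ax, ay, az], ...]}. A call has 1 to 12 rows; each row shifts and turns the commanded pose from where the row before left it, along the tool's axes as they then stand; what a row does not reach is not made up. A row lasts 1/10 s, in which the tool goes at most 50 mm and 8.59 degrees, less where a joint would pass 70% of its speed; a pose out of reach is approached as far as the arm can. A call with a number of a shift or a turn outside -1 to 1 is refused whole. A call with a gripper value outside its range is refused whole. The fingers move at their own pace and stop on an object; "newtons" is the grip in N (left out, the last holds). Time passes only in rows, so rows that do not move let the fingers close. It gives the time, the measured TCP pose, the force, the opening and the grip force at its end, in the units of the state.
- read_state(): the state, without advancing time (a new reading comes with each control period).
- read_camera(name): name is "scene" or "top" or "wrist"; returns a dict with "image" (400x640x3 uint8, red, green, blue), "fx", "fy", "cx", "cy" (pixels), "k1" (the pictures are not rectified: a ray, as slopes to the right and down, at radius r is drawn at 1 + k1 r^2 times it, then the intrinsics apply), "extrinsics" (4x4, takes a point from world to camera coordinates). Camera axes: x right, y down, z forward; pixel columns grow to the right and rows downward; lengths in m; the calibration is good to about 2 mm. A picture is of the moment at which its call begins. There is no depth.
- finish_job(): hands the job in; it is judged then, once.
Trained networks look in the newest picture that a camera, given by its name, has taken for a name from the list of things; names that differ only in an ending like _2 or _b are one class to them, and where a whole thing is asked for, a point or a joint stands for the part that bears it (a point fixed in the world has none). Each returns a list of dicts, best first, with "p" (0 to 1); they miss things now and then, are a little off and sometimes report something else, mostly with a low value. They report only what shows in the picture. A call takes as long as a camera call. They do not tell look-alikes from the thing itself.
- regions_of(camera, name): "mask" (400x640 bool, what is visible of it) and "bbox" ([left, top, width, height] in pixels, round what is visible of it).
- tip_of(camera, name): "location" ([column, row] in pixels: a listed point, or the origin of a listed thing).
The state is a dict: "time": time; "q": joint angles; "joint_vel": joint speeds; "joint_torque": joint torques, N m; "tool_pos": TCP position; "tcp_rot": TCP orientation; "wrist_force": force on the tool from outside, world axes, zero at the start; "torque": the same for the moment, N m; "width": opening from 0.0 (shut) to 1.0 (fully open); "grip_force": force on a finger pad.
Only numpy, scipy, OpenCV 4.12 (cv2) and the standard library are available. Lean on these libraries where they do the work, as an engineer would, in place of code of your own. Each camera call takes 0.05 s, during which the arm holds its last target. There are 200 camera calls.

## Working session

There is one attempt and no reset: what is moved stays moved. The work goes in short steps, Python scripts to look and compute and a tool call to move; the robot and the scene stay as the last step left them, time stands still between calls to the robot, and variables do not carry over. Pictures are saved under pics/ and viewed, at most 14 in all, crops included, and the job is handed in when it is done.

Besides the shell and the picture viewer there is one more tool, called after "Call:" in YAML: its name, and indented under it one key for each argument. apply_moves: Moves the arm, as the interface text tells. Scaled input: -1 to 1 covers 0.05 m each way for a shift and 6 degrees each way for a turn. Its arguments: {"type":"object","properties":{"fingers":{"type":"array","items":{"type":"number"}},"travel":{"type":"array","items":{"type":"array","items":{"type":"number"}}},"rotation":{"type":"array","items":{"type":"array","items":{"type":"number"}}},"newtons":{"type":"number"}},"required":["fingers","travel","rotation"]}

```bash
mkdir -p pics
cat > h.py <<'E'
from workcell import *
import numpy as np, cv2
from scipy.spatial.transform import Rotation as R
def ray(c,px):
    K=np.array([[c['fx'],0,c['cx']],[0,c['fy'],c['cy']],[0,0,1.]])
    p=cv2.undistortPoints(np.array([[px]],float),K,np.array([c['k1'],0,0,0.]))[0,0]
    E=c['extrinsics']; d=E[:3,:3].T@np.array([p[0],p[1],1]); o=-E[:3,:3].T@E[:3,3]
    return o,d/np.linalg.norm(d)
def atz(c,px,z):
    o,d=ray(c,px); return o+d*(z-o[2])/d[2]
def proj(c,P):
    K=np.array([[c['fx'],0,c['cx']],[0,c['fy'],c['cy']],[0,0,1.]]); E=c['extrinsics']
    return cv2.projectPoints(np.atleast_2d(P).astype(float),cv2.Rodrigues(E[:3,:3])[0],E[:3,3],K,np.array([c['k1'],0,0,0.]))[0][:,0]
def tri(rs):
    A=sum(np.eye(3)-np.outer(d,d) for o,d in rs); b=sum((np.eye(3)-np.outer(d,d))@o for o,d in rs)
    return np.linalg.solve(A,b)
def save(c,n): cv2.imwrite('pics/'+n,c['image'][:,:,::-1])
E
python3 - <<'E'
from h import *
cs={n:read_camera(n) for n in('scene','top')}
im=np.vstack([cv2.resize(cs[n]['image'],(480,300)) for n in cs]); 
for n in cs: save(cs[n],n+'0.png')
np.set_printoptions(precision=3,suppress=True)
for n in cs:
    print(n,-cs[n]['extrinsics'][:3,:3].T@cs[n]['extrinsics'][:3,3])
    for t in['canister','canister_grip','lid_hinge','cap_top','shaker_base','base_seat','screwdriver','wipes_tub','parts_jar','multimeter','parts_tray','tape_roll','solder_spool','breadboard']:
        z={'canister_grip':.07,'lid_hinge':.104,'base_seat':.047}.get(t,0)
        for r in tip_of(n,t)[:3]: print(t,round(r['p'],2),np.round(r['location']),atz(cs[n],r['location'],z)[:2])
s=read_state();print(s['tool_pos'],s['tcp_rot'],s['time'],s['wrist_force'])
E
```

```text
scene [1.437 0.352 0.903]
canister 0.93 [456. 216.] [0.333 0.348]
canister 0.86 [437. 309.] [0.674 0.35 ]
canister 0.63 [377. 258.] [0.558 0.18 ]
canister_grip 0.66 [413. 295.] [0.71  0.294]
canister_grip 0.66 [444. 205.] [0.387 0.312]
lid_hinge 0.98 [381. 237.] [0.59  0.191]
lid_hinge 0.7 [466. 281.] [0.668 0.399]
lid_hinge 0.61 [476. 181.] [0.299 0.38 ]
cap_top 0.74 [382. 234.] [0.469 0.171]
cap_top 0.64 [465. 171.] [0.111 0.347]
cap_top 0.56 [443. 264.] [0.529 0.341]
shaker_base 0.91 [252. 226.] [ 0.547 -0.169]
shaker_base 0.3 [339. 310.] [0.744 0.14 ]
base_seat 0.94 [256. 217.] [ 0.557 -0.149]
base_seat 0.63 [303. 252.] [0.641 0.014]
screwdriver 0.93 [383. 205.] [0.352 0.143]
parts_jar 0.66 [177. 210.] [ 0.553 -0.407]
parts_jar 0.59 [383. 234.] [0.467 0.171]
parts_jar 0.15 [339. 312.] [0.75  0.142]
multimeter 0.71 [336. 310.] [0.746 0.133]
parts_tray 0.85 [206. 281.] [ 0.764 -0.191]
parts_tray 0.58 [477. 261.] [0.493 0.423]
tape_roll 0.75 [307. 255.] [0.604 0.01 ]
tape_roll 0.27 [253. 227.] [ 0.552 -0.166]
solder_spool 0.58 [326. 215.] [0.441 0.004]
breadboard 0.8 [289. 180.] [ 0
[... 290 characters left out ...]
7]
lid_hinge 0.77 [171. 294.] [0.3   0.382]
lid_hinge 0.69 [161. 160.] [0.666 0.405]
cap_top 0.86 [179. 147.] [0.734 0.382]
cap_top 0.68 [229. 162.] [0.676 0.234]
cap_top 0.59 [181. 275.] [0.353 0.381]
shaker_base 0.94 [363. 190.] [ 0.563 -0.158]
base_seat 0.9 [364. 192.] [ 0.549 -0.155]
wipes_tub 0.56 [172. 228.] [0.489 0.406]
wipes_tub 0.25 [258. 216.] [0.507 0.154]
parts_jar 0.74 [446. 189.] [ 0.549 -0.403]
multimeter 0.59 [264. 137.] [0.747 0.127]
parts_tray 0.98 [371. 124.] [ 0.766 -0.199]
tape_roll 0.69 [307. 184.] [0.594 0.005]
solder_spool 0.73 [310. 229.] [0.46  0.006]
breadboard 0.7 [374. 273.] [ 0.322 -0.165]
[ 0.166 -0.654  0.231] [ 3.117  0.388 -0.   ] 1.5 [-0.508 -0.701  0.248]
```

View pics/scene0.png

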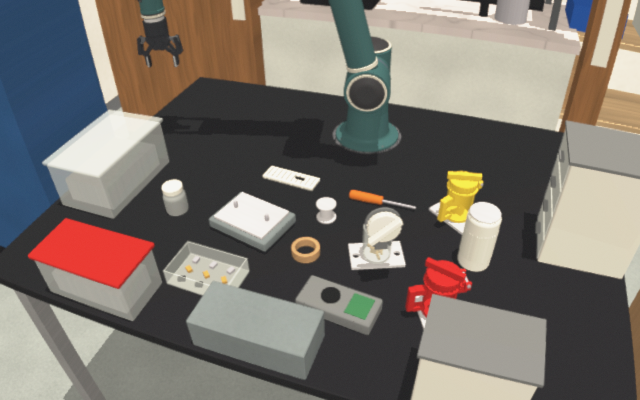

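View pics/top0.png

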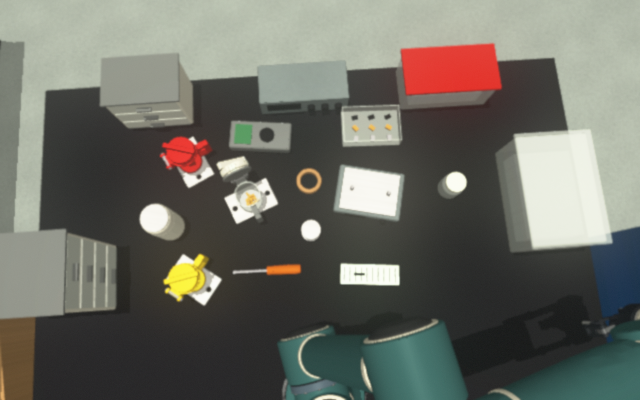

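Candidates for the canister:
- Clear: top (251,204), scene (377,258). White plate, lid standing open on the far side, handle towards the robot.
- Red: top (187,160), scene (437,300).
- Yellow: top (190,280), scene (458,200).

The plain jar at top (453,185) has no handle. I choose the clear one. The base is at top (369,191), with pegs at about (351,187) and (388,193). I'll check the choice in one crop.

Run:
```python
from h import *
a=cv2.imread('pics/top0.png')[140:235,200:300]; b=cv2.imread('pics/scene0.png')[195:275,335:415]
cv2.imwrite('pics/crop1.png',np.hstack([cv2.resize(a,(400,380),interpolation=3),cv2.resize(b,(380,380),interpolation=3)]))
```

```text
(no output)
```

View pics/crop1.png

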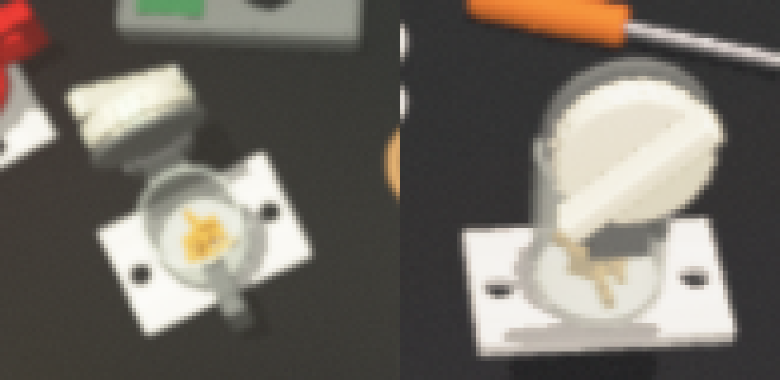

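Call:
apply_moves:
  fingers: [1,1,1,1,1,1,1,1,1,1,1,1]
  travel:
    - [0.7,-0.69,-0.25]
    - [0.7,-0.69,-0.25]
    - [0.7,-0.69,-0.25]
    - [0.7,-0.69,-0.25]
    - [0.7,-0.69,-0.25]
    - [0.7,-0.69,-0.25]
    - [0.7,-0.69,-0.25]
    - [0.7,-0.69,-0.25]
    - [0.7,-0.69,-0.25]
    - [0.7,-0.69,-0.25]
    - [0.7,-0.69,-0.25]
    - [0.7,-0.69,-0.25]
  rotation:
    - [0,0,0]
    - [0,0,0]
    - [0,0,0]
    - [0,0,0]
    - [0,0,0]
    - [0,0,0]
    - [0,0,0]
    - [0,0,0]
    - [0,0,0]
    - [0,0,0]
    - [0,0,0]
    - [0,0,0]

```text
time: 2.7
tool_pos: [0.4675, -0.1552, 0.3801]
tcp_rot: [3.117, 0.388, 0.002]
wrist_force: [0.9, -0.5, 0.8]
width: 0.999
grip_force: 0.0
```

The crop shows a clear tub on a white plate with two holes, at about top (235,208) and (267,193). The dark handle points toward the robot and the lid with its white ridged cap is open, so this is the right canister. Next is the wrist view of the base.

```bash
python3 - <<'E'
from h import *
np.set_printoptions(precision=4,suppress=True)
c=read_camera('wrist'); save(c,'w1.png'); np.save('w1.npy',c,allow_pickle=True)
for t,z in(('base_seat',.047),('shaker_base',0),('solder_spool',0),('tape_roll',0)):
    for r in tip_of('wrist',t)[:2]: print(t,r['p'],r['location'],atz(c,r['location'],z))
print(c['extrinsics'],c['fx'],c['k1'])
E
cp pics/w1.png pics/w1v.png
```

```text
base_seat 0.87 [341.3, 96.5] [ 0.5443 -0.1663  0.047 ]
shaker_base 0.76 [342.0, 96.6] [ 0.5445 -0.1704  0.    ]
shaker_base 0.3 [212.6, 128.0] [0.4518 0.0099 0.    ]
solder_spool 0.94 [214.3, 128.6] [0.4515 0.0072 0.    ]
tape_roll 0.6 [232.2, 31.2] [0.5939 0.005  0.    ]
[[ 0.2458 -0.9693  0.0013 -0.2658]
 [-0.9221 -0.2334  0.3085  0.3083]
 [-0.2987 -0.0771 -0.9512  0.6499]
 [ 0.      0.      0.      1.    ]] 338.2397566271686 -0.060769554148811286
```

View pics/w1v.png

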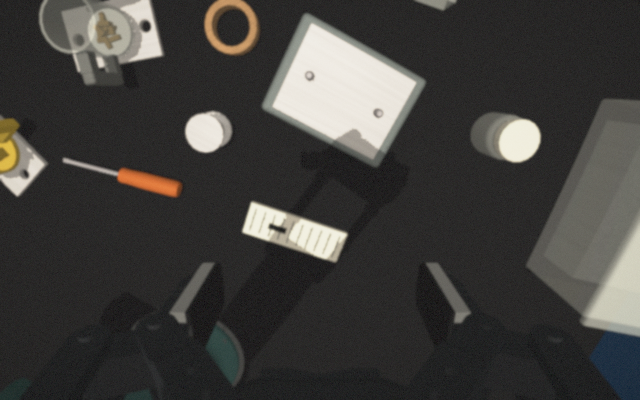

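The wrist view shows the base plate with pegs at (309,76) and (378,113), the spool at (208,132), and part of the canister at top left. I'll measure the plate and pegs.

Run:
```python
from h import *
np.set_printoptions(precision=4,suppress=True)
c=np.load('w1.npy',allow_pickle=True).item()
t=read_camera('top')
def quad(c,cam,name,z,thr,near):
    g=c['image'].min(2); m=(cv2.GaussianBlur(g,(3,3),0)>thr).astype(np.uint8)
    m=cv2.morphologyEx(m,cv2.MORPH_CLOSE,np.ones((7,7)))
    n,l=cv2.connectedComponents(m); lab=l[near[1],near[0]]; assert lab
    p=np.argwhere(l==lab)[:,::-1]; h=cv2.convexHull(p.astype(np.int32))[:,0]
    W=np.array([atz(c,q,z)[:2] for q in h])
    r=cv2.minAreaRect((W*1000).astype(np.float32)); print(name,cam,thr,r,cv2.contourArea((W*1000).astype(np.float32)))
for th in(90,110,130,150): quad(c,'wrist','base',.047,th,(340,80))
for th in(110,130,150): quad(t,'top','base',.047,th,(370,178))
def peg(c,a,b):
    A,B=[atz(c,p,.0655)[:2] for p in(a,b)]; d=A-B; print('pegs',A,B,(A+B)/2,np.linalg.norm(d),np.degrees(np.arctan2(d[1],d[0])))
peg(c,(309,76),(378,113)); peg(t,(351,187),(388,193))
# canister holes from top & wrist
for z in(.008,):
    A,B=atz(t,(235,208.2),z)[:2],atz(t,(267,192.8),z)[:2]; d=A-B; print('holes',A,B,(A+B)/2,np.linalg.norm(d),np.degrees(np.arctan2(d[1],d[0])))
```

```text
base wrist 90 ((548.3019409179688, -167.2952423095703), (183.41151428222656, 134.69369506835938), 77.02156829833984) 24305.27073463751
base wrist 110 ((548.4874877929688, -167.23793029785156), (180.81370544433594, 132.15357971191406), 76.9565658569336) 23386.292535252403
base wrist 130 ((548.8663330078125, -166.89784240722656), (176.4613800048828, 128.14537048339844), 77.09500885009766) 22030.29059249349
base wrist 150 ((548.2814331054688, -167.8517303466797), (162.52099609375, 122.27348327636719), 76.75833129882812) 19187.453088706825
base top 110 ((632.5598754882812, -165.9051055908203), (187.85653686523438, 355.10052490234375), 86.69635009765625) 58923.14333057753
base top 130 ((538.4183349609375, -165.25552368164062), (181.3865509033203, 156.3751678466797), 76.80305480957031) 22053.23252389813
base top 150 ((544.6580200195312, -135.88160705566406), (115.93241119384766, 150.6409912109375), 76.95899963378906) 14554.436226376682
pegs [ 0.5586 -0.1183] [ 0.5361 -0.2176] [ 0.5474 -0.168 ] 0.1018432317879524 77.21485276510268
pegs [ 0.5609 -0.116 ] [ 0.5364 -0.2182] [ 0.5486 -0.1671] 0.10507186571223306 76.5437184624568
holes [0.5342 0.22  ] [0.5734 0.1248] [0.5538 0.1724] 0.10299337278454435 112.40017855055244
```

Call:
apply_moves:
  fingers: [1,1,1,1,1,1]
  travel:
    - [0.1,-0.9,0]
    - [0.1,-0.9,0]
    - [0.1,-0.9,0]
    - [0.1,-0.9,0]
    - [0.1,-0.9,0]
    - [0.1,-0.9,0]
  rotation:
    - [0,0,0]
    - [0,0,0]
    - [0,0,0]
    - [0,0,0]
    - [0,0,0]
    - [0,0,0]

```text
time: 3.6
tool_pos: [0.4292, 0.1117, 0.3787]
tcp_rot: [3.118, 0.382, -0.0]
wrist_force: [1.4, 0.4, -0.8]
width: 1.001
grip_force: 0.0
```

Run:
```python
from h import *
np.set_printoptions(precision=4,suppress=True)
c=read_camera('wrist'); save(c,'w2.png'); np.save('w2.npy',c,allow_pickle=True)
for t,z in(('canister',0),('canister_grip',.07),('lid_hinge',.104),('cap_top',.15)):
    for r in tip_of('wrist',t)[:2]: print(t,r['p'],r['location'],atz(c,r['location'],z))
```

```text
canister 0.59 [301.2, 52.5] [0.5507 0.1691 0.    ]
canister 0.59 [159.9, 165.5] [0.3356 0.3503 0.    ]
canister_grip 0.91 [299.4, 92.9] [0.4968 0.1551 0.07  ]
canister_grip 0.6 [167.9, 149.2] [0.3837 0.3124 0.07  ]
lid_hinge 0.65 [102.2, 203.9] [0.2981 0.3789 0.104 ]
lid_hinge 0.39 [452.0, 247.2] [ 0.3516 -0.0957  0.104 ]
cap_top 0.58 [107.9, 196.5] [0.3321 0.3451 0.15  ]
```

View pics/w2.png

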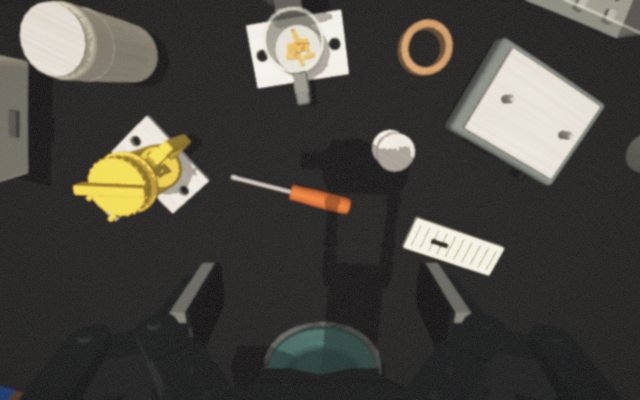

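The canister is at top centre, with plate holes at (262,55) and (335,44) and the handle running down to (303,100). The pegs are at (507,99) and (565,135).

Run:
```python
from h import *
np.set_printoptions(precision=4,suppress=True)
c=np.load('w2.npy',allow_pickle=True).item()
g=c['image'].min(2)
def cen(px,dark,w=7):
    x,y=px; p=g[y-w:y+w+1,x-w:x+w+1].astype(float); q=(p<110) if dark else p<np.percentile(p,18)
    n,l,s,ce=cv2.connectedComponentsWithStats(q.astype(np.uint8))
    k=max(range(1,n),key=lambda i:s[i,4]); return ce[k]+[x-w,y-w],s[k]
def pr(a,b,z,n):
    A,B=[atz(c,p,z)[:2] for p in(a,b)]; d=A-B; print(n,a,b,A,B,(A+B)/2,np.linalg.norm(d),np.degrees(np.arctan2(d[1],d[0])))
h=[cen(p,True) for p in((262,55),(335,44))]; print([x[1] for x in h]); pr(h[0][0],h[1][0],.006,'holes')
pr((507,99),(565,135),.0655,'pegs')
m=(g>140).astype(np.uint8); m=cv2.morphologyEx(m,cv2.MORPH_CLOSE,np.ones((9,9)));n,l=cv2.connectedComponents(m)
p=np.argwhere(l==l[70,270])[:,::-1]; hu=cv2.convexHull(p.astype(np.int32))[:,0]
W=np.array([atz(c,q,.008)[:2] for q in hu])*1000; print(cv2.minAreaRect(W.astype(np.float32)))
# predicted
s=read_state(); print(s['tool_pos'],s['tcp_rot'],s['q'],s['time'])
```

```text
[array([ 2,  2, 10, 11, 79], dtype=int32), array([ 1,  2, 11, 10, 89], dtype=int32)]
holes [261.4557  55.4304] [334.2135  43.5169] [0.533  0.2228] [0.5731 0.1262] [0.5531 0.1745] 0.10459018759159247 112.55211484882044
pegs (507, 99) (565, 135) [ 0.5582 -0.112 ] [ 0.5356 -0.212 ] [ 0.5469 -0.162 ] 0.10246202178841271 77.28870399711184
((547.2406005859375, 171.8577880859375), (125.08187103271484, 133.97860717773438), 22.433008193969727)
[0.4298 0.1106 0.3787] [ 3.1168  0.3861 -0.0011] [ 0.1965 -0.2413  1.8495 -0.0009  1.5342  1.5209] 3.85
```

Call:
apply_moves:
  fingers: [1,1,1,1,1,1,1,1,1,1]
  travel:
    - [0,0,0]
    - [0,0,0]
    - [0.78,-0.11,0.3]
    - [0.78,-0.11,0.5]
    - [0,0,0.8]
    - [0,0,0.8]
    - [0,0,0.8]
    - [0,0,0.8]
    - [0,0,0.8]
    - [0,0,0]
  rotation:
    - [0,0,-0.68]
    - [0,0,-0.68]
    - [0,0,0]
    - [0,0,0]
    - [0,0,0]
    - [0,0,0]
    - [0,0,0]
    - [0,0,0]
    - [0,0,0]
    - [0,0,0]

```text
time: 4.85
tool_pos: [0.493, 0.1479, 0.1327]
tcp_rot: [3.082, 0.603, -0.021]
wrist_force: [-1.4, 0.7, -1.5]
width: 1.0
grip_force: 0.0
```

Run:
```python
from h import *
np.set_printoptions(precision=4,suppress=True)
c=read_camera('wrist'); save(c,'w3.png')
for r in tip_of('wrist','canister_grip')[:2]: print(r['p'],r['location'],atz(c,r['location'],.07))
s=read_state(); T=R.from_rotvec(s['tcp_rot']).as_matrix(); print(s['tool_pos'],T)
print(proj(c,s['tool_pos']+T@np.array([0,0,.05])), proj(c,[[.498,.1506,.07],[.498,.1506,.09]]))
```

```text
0.75 [317.6, 207.5] [0.498  0.1516 0.07  ]
0.7 [49.2, 264.9] [0.3841 0.3139 0.07  ]
[0.4978 0.1498 0.139 ] [[ 0.926   0.3776 -0.002 ]
 [ 0.3776 -0.926  -0.0008]
 [-0.0021 -0.     -1.    ]]
[[320.0088 220.0601]] [[319.0544 208.0766]
 [318.9659 219.7674]]
```

View pics/w3.png

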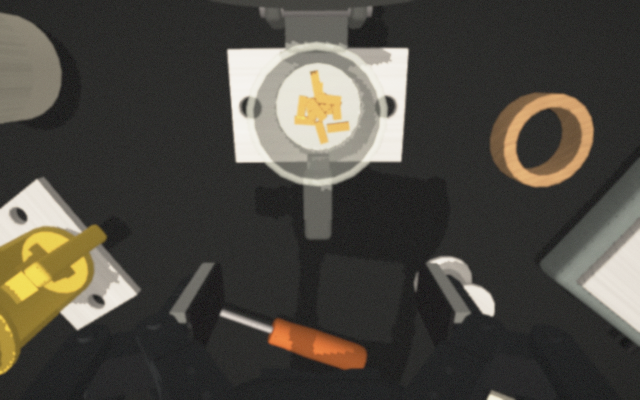

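The handle runs from (318,155) to (318,240), centred between the fingers, and the holes at (250,107) and (387,107) are level. The alignment is good, so I'll descend and grip.

Call:
apply_moves:
  fingers: [1,1,1,0,0,0,0,0,0,0]
  newtons: 80
  travel:
    - [0,0,0.6]
    - [0,0,0.6]
    - [0,0,0.56]
    - [0,0,0]
    - [0,0,0]
    - [0,0,0]
    - [0,0,0]
    - [0,0,0]
    - [0,0,0]
    - [0,0,0]
  rotation:
    - [0,0,0]
    - [0,0,0]
    - [0,0,0]
    - [0,0,0]
    - [0,0,0]
    - [0,0,0]
    - [0,0,0]
    - [0,0,0]
    - [0,0,0]
    - [0,0,0]

```text
time: 5.95
tool_pos: [0.4993, 0.1521, 0.0533]
tcp_rot: [3.082, 0.609, 0.005]
wrist_force: [-0.9, -0.9, 5.6]
width: 0.178
grip_force: 78.6
```

```bash
cat >> h.py <<'E'
def holes(c,near,thr=110,w=14):
    g=c['image'].min(2); out=[]
    for x,y in near:
        p=(g[y-w:y+w+1,x-w:x+w+1]<thr).astype(np.uint8)
        n,l,s,ce=cv2.connectedComponentsWithStats(p); k=min(range(1,n),key=lambda i:np.hypot(*(ce[i]-w))if s[i,4]>20 else 99); out.append(ce[k]+[x-w,y-w]); print(s[k])
    return out
E
python3 - <<'E'
from h import *
np.set_printoptions(precision=4,suppress=True)
c=read_camera('wrist'); save(c,'w4.png'); np.save('w4.npy',c,allow_pickle=True)
print(proj(c,[[.533,.2222,.008],[.573,.1257,.008]]))
s=read_state();print(s['tool_pos'],s['tcp_rot'])
E
```

```text
[[226.0859 130.9963]
 [414.7335 130.5774]]
[0.4993 0.1521 0.0533] [3.0819 0.609  0.005 ]
```

View pics/w4.png

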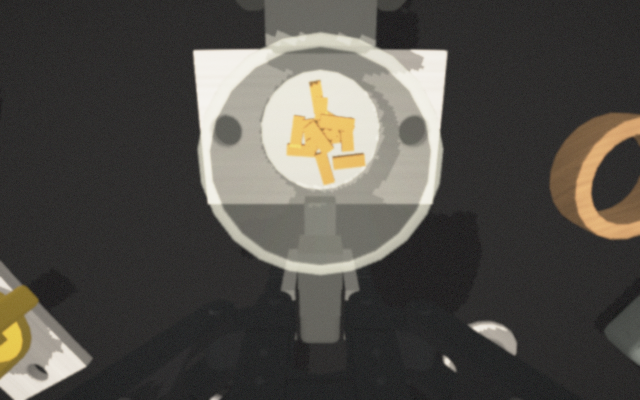

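Call:
apply_moves:
  fingers: [0,0,0,0,0,0,0,0,0,0]
  travel:
    - [0,0,-0.4]
    - [0,0,-0.8]
    - [0,0,-0.8]
    - [0,0,-0.6]
    - [0,0,0]
    - [0,0,0]
    - [0,0,0]
    - [0,0,0]
    - [0,0,0]
    - [0,0,0]
  rotation:
    - [0,0,0]
    - [0,0,0]
    - [0,0,0]
    - [0,0,0]
    - [0,0,0.98]
    - [0,0,0.98]
    - [0,0,0.98]
    - [0,0,0.98]
    - [0,0,0.98]
    - [0,0,0.98]

```text
time: 7.0
tool_pos: [0.4957, 0.1516, 0.1795]
tcp_rot: [3.12, -0.36, -0.007]
wrist_force: [0.4, 0.1, -5.9]
width: 0.179
grip_force: 78.6
```

The holes show at (228,130) and (413,130), centred on the tool, so the canister is held square. Carrying it over the base.

Call:
apply_moves:
  fingers: [0,0,0,0,0,0,0,0,0,0,0]
  travel:
    - [0.08,0.37,0]
    - [0.16,0.745,0]
    - [0.16,0.745,0]
    - [0.16,0.745,0]
    - [0.16,0.745,0]
    - [0.16,0.745,0]
    - [0.16,0.745,0]
    - [0.16,0.745,0]
    - [0.08,0.37,0]
    - [0,0,0]
    - [0,0,0]
  rotation:
    - [0,0,0]
    - [0,0,0]
    - [0,0,0]
    - [0,0,0]
    - [0,0,0]
    - [0,0,0]
    - [0,0,0]
    - [0,0,0]
    - [0,0,0]
    - [0,0,0]
    - [0,0,0]

```text
time: 8.1
tool_pos: [0.492, -0.1523, 0.1798]
tcp_rot: [-3.12, 0.356, 0.006]
wrist_force: [-0.3, -0.2, -6.7]
width: 0.174
grip_force: 79.0
```

Run:
```python
from h import *
np.set_printoptions(precision=4,suppress=True)
s=read_state(); T=R.from_rotvec(s['tcp_rot']).as_matrix(); print(s['tool_pos'],s['tcp_rot'],s['q'])
print(T.T@(np.array([.4905,-.1535,s['tool_pos'][2]])-s['tool_pos']))
cs={n:read_camera(n) for n in('wrist','top','scene')}
a=cs['wrist']['image'][30:230,180:460]; 
pegs=[]
for y in(.052,-.052): pegs.append([.548-y*np.sin(np.radians(-13.1)),-.167+y*np.cos(np.radians(-13.1)),.066])
for n in cs: print(n,proj(cs[n],pegs)); np.save(n+'5.npy',cs[n],allow_pickle=True)
b=cs['top']['image'][140:240,310:430]; d=cs['scene']['image'][150:250,200:310]
cv2.imwrite('pics/v5.png',np.vstack([np.hstack([cv2.resize(b,(400,300)),cv2.resize(d,(400,300))]),np.hstack([cv2.resize(a,(400,286)),np.zeros((286,400,3),np.uint8)])])[:,:,::-1])
```

```text
[ 0.492  -0.1523  0.1798] [-3.12    0.3555  0.0055] [-0.349   0.0023  1.9966  0.0006  1.1465  1.4485]
[-0.0012  0.0015  0.    ]
wrist [[252.1092 119.5577]
 [391.6262 119.9266]]
top [[351.1694 187.3284]
 [387.8401 193.0484]]
scene [[266.2939 214.3411]
 [235.2622 201.1391]]
```

View pics/v5.png

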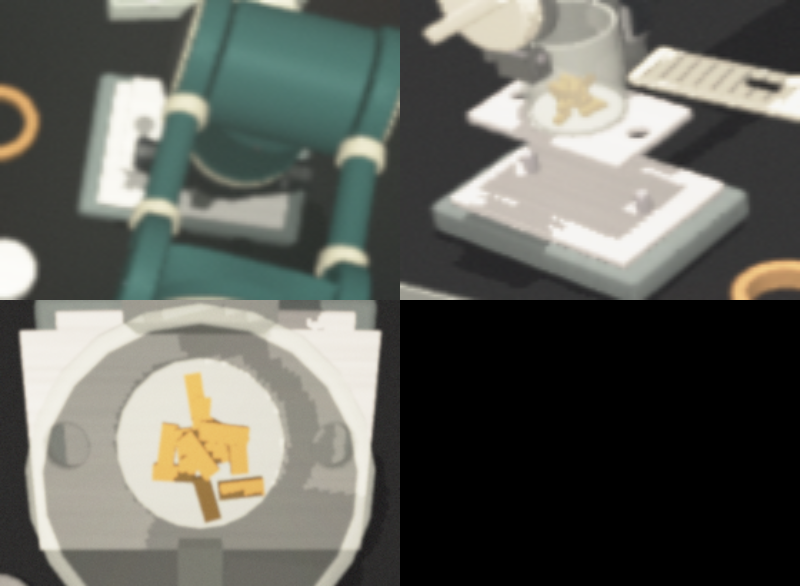

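The canister hangs upright and square over the base, and the pegs in the scene crop at (531,155) and (642,197) match the prediction. I'll lower it to just above the pegs and then go down slowly.

Call:
apply_moves:
  fingers: [0,0,0,0,0,0,0,0]
  travel:
    - [0,0.03,0.3]
    - [0,0,0.4]
    - [0,0,0.3]
    - [0,0,0.1]
    - [0,0,0.1]
    - [0,0,0.1]
    - [0,0,0]
    - [0,0,0]
  rotation:
    - [0,0,0]
    - [0,0,0]
    - [0,0,0]
    - [0,0,0]
    - [0,0,0]
    - [0,0,0]
    - [0,0,0]
    - [0,0,0]

```text
time: 9.05
tool_pos: [0.4936, -0.1543, 0.1167]
tcp_rot: [3.121, -0.354, 0.001]
wrist_force: [0.6, -0.0, -7.0]
width: 0.175
grip_force: 78.9
```

Call:
apply_moves:
  fingers: [0,0,0,0,0,0,0]
  travel:
    - [-0.02,0,0.08]
    - [0,0,0.08]
    - [0,0,0.08]
    - [0,0,0.06]
    - [0,0,0.04]
    - [0,0,0]
    - [0,0,0]
  rotation:
    - [0,0,0]
    - [0,0,0]
    - [0,0,0]
    - [0,0,0]
    - [0,0,0]
    - [0,0,0]
    - [0,0,0]

```text
time: 9.75
tool_pos: [0.4917, -0.1538, 0.1005]
tcp_rot: [-3.121, 0.353, 0.002]
wrist_force: [-8.0, 2.6, 4.8]
width: 0.174
grip_force: 80.9
```

Run:
```python
from h import *
np.set_printoptions(precision=4,suppress=True)
for i in range(2):
    c=read_camera('scene'); s=read_state(); print(s['tool_pos'],s['wrist_force'])
for r in tip_of('scene','lid_hinge'): print(r['p'],r['location'],atz(c,r['location'],.151))
```

```text
[ 0.4917 -0.1537  0.1005] [-7.2412  2.3173  5.014 ]
[ 0.4917 -0.1537  0.1005] [-8.2033  2.3026  5.1112]
0.68 [465.5, 279.6] [0.71   0.3934 0.151 ]
0.67 [232.4, 194.8] [ 0.6077 -0.1777  0.151 ]
0.6 [473.7, 179.0] [0.3599 0.3733 0.151 ]
```

It sits at the seated height with a light side load. I'll release and raise the gripper.

Call:
apply_moves:
  fingers: [1,1,1,1,1,1,1,1,1,1]
  travel:
    - [0,0,0]
    - [0,0,0]
    - [0,0,0]
    - [0,0,0]
    - [0,0,0]
    - [0,0,-0.4]
    - [0,0,-0.9]
    - [-0.3,0,-1]
    - [-0.6,0,-1]
    - [-0.6,0,-1]
  rotation:
    - [0,0,0]
    - [0,0,0]
    - [0,0,0]
    - [0,0,0]
    - [0,0,0]
    - [0,0,0]
    - [0,0,0]
    - [0,0,0]
    - [0,0,0]
    - [0,0,0]

```text
time: 10.9
tool_pos: [0.4274, -0.139, 0.2996]
tcp_rot: [3.122, -0.353, 0.001]
wrist_force: [0.6, -0.6, 0.5]
width: 1.003
grip_force: 0.0
```

Run:
```python
from h import *
np.set_printoptions(precision=4,suppress=True)
s=read_state(); print(s['tool_pos'],s['tcp_rot'],s['wrist_force'],s['time'])
cs={n:read_camera(n) for n in('wrist','scene','top')}
C=np.array([.548,-.167,.047]); Rz=R.from_euler('z',-13.1,degrees=True).as_matrix(); W=lambda p:C+Rz@np.array(p)
rs={}
for t in('cap_top','lid_hinge','canister'):
    for n in cs:
        pr=proj(cs[n],W({'cap_top':[.1,0,.17],'lid_hinge':[.05,0,.104],'canister':[0,0,0]}[t]))[0]
        for r in tip_of(n,t):
            if np.hypot(*(pr-r['location']))<60: print(t,n,r['p'],r['location'],pr); rs.setdefault(t,[]).append(ray(cs[n],r['location'])); break
for t in rs:
    if len(rs[t])>1: P=tri(rs[t]); print(t,P,Rz.T@(P-C))
print('holes wrist',proj(cs['wrist'],[W([0,.052,.008]),W([0,-.052,.008])]))
a=cs['wrist']['image'][0:240,170:490]; d=cs['scene']['image'][140:260,180:320]
cv2.imwrite('pics/v6.png',np.hstack([cv2.resize(a,(400,300)),cv2.resize(d,(350,300))])[:,:,::-1])
```

```text
[ 0.4274 -0.139   0.2996] [ 3.1216 -0.3533  0.0006] [ 0.5642 -0.5891  0.4837] 10.9
cap_top scene 0.97 [220.4, 180.4] [216.8276 180.9738]
cap_top top 0.53 [382.6, 145.0] [381.895  139.5039]
lid_hinge scene 0.76 [231.7, 189.4] [234.2129 192.0907]
lid_hinge top 0.82 [376.0, 166.5] [375.8697 165.138 ]
canister wrist 0.86 [320.7, 48.9] [319.8532  48.0507]
canister scene 0.76 [252.4, 212.2] [251.2315 213.1543]
canister top 0.62 [369.0, 192.3] [368.6797 191.6281]
cap_top [ 0.6324 -0.19    0.2096] [ 0.0874 -0.0033  0.1626]
lid_hinge [ 0.5936 -0.1815  0.1555] [ 0.0477 -0.0038  0.1085]
canister [ 0.5458 -0.1667  0.0486] [-0.0022 -0.0002  0.0016]
holes wrist [[270.9996  47.136 ]
 [368.6988  47.5475]]
```

View pics/v6.png

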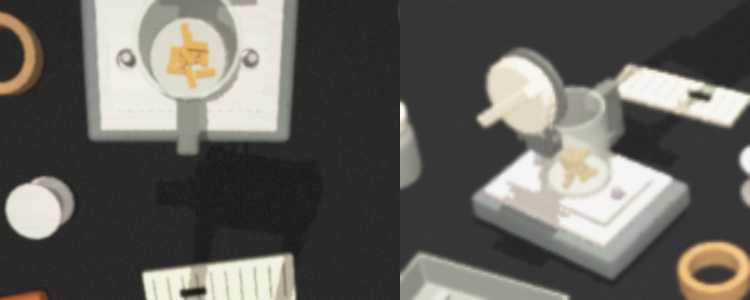

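The canister is seated: both pegs show in the plate holes at left-crop (126,58) and (250,58). The lid stands roughly upright at about 1.45 to 1.5 rad, with the cap facing away from the robot. I'll shut the fingers, pass over the lid and come down behind it.

Call:
apply_moves:
  fingers: [0,0,0,0,0,0,0,0,0,0]
  travel:
    - [0,0.34,-0.4]
    - [0.78,0,0]
    - [0.78,0,0]
    - [0.78,0,0]
    - [0.78,0,0]
    - [0.78,0,0]
    - [0.78,0,0.4]
    - [0,0,0.7]
    - [0,0,0.76]
    - [0,0,0]
  rotation:
    - [0,0,0]
    - [0,0,0]
    - [0,0,0]
    - [0,0,0]
    - [0,0,0]
    - [0,0,0]
    - [0,0,0]
    - [0,0,0]
    - [0,0,0]
    - [0,0,0]

```text
time: 12.5
tool_pos: [0.6483, -0.2065, 0.2159]
tcp_rot: [-3.118, 0.353, 0.023]
wrist_force: [-0.7, 0.4, -0.8]
width: -0.003
grip_force: 0.0
```

```bash
cat >> h.py <<'E'
C=np.array([.5475,-.167,.047]); Rz=R.from_euler('z',-13.1,degrees=True).as_matrix()
def tcp():
    s=read_state(); p=Rz.T@(s['tool_pos']-C); print('can frame mm',np.round(p*1000,1),'F',np.round(Rz.T@s['wrist_force'],1),'t',s['time'],'q6',round(s['q'][5],3)); return p
E
python3 - <<'E'
from h import *
p=tcp()
# arc of finger contact r=80,h=25, TCP=edge+11
prev=p*1000
for th in np.radians([90,78,66,54,42,30,20,10,0]):
    x=50-80*np.cos(th)+25*np.sin(th)+11; z=104+80*np.sin(th)+25*np.cos(th)
    print(round(np.degrees(th)),np.round([x,z]),'row',np.round([(x-prev[0])/50,(prev[2]-z)/50],2)); prev=[x,0,z]
E
```

```text
can frame mm [107.2 -15.7 168.9] F [-0.8  0.2 -0.8] t 12.5 q6 1.451
90 [ 86. 184.] row [-0.42 -0.3 ]
78 [ 69. 187.] row [-0.34 -0.07]
66 [ 51. 187.] row [-0.35  0.  ]
54 [ 34. 183.] row [-0.34  0.08]
42 [ 18. 176.] row [-0.32  0.15]
30 [  4. 166.] row [-0.28  0.21]
20 [ -6. 155.] row [-0.2   0.22]
10 [-13. 143.] row [-0.16  0.25]
0 [-19. 129.] row [-0.11  0.27]
```

Call:
apply_moves:
  fingers: [0,0,0,0,0,0,0,0,0,0,0,0]
  travel:
    - [-0.21,0,-0.15]
    - [-0.21,0,-0.15]
    - [-0.17,0,-0.04]
    - [-0.17,0,-0.03]
    - [-0.18,0,0]
    - [-0.17,0,0]
    - [-0.17,0,0.04]
    - [-0.17,0,0.04]
    - [-0.16,0,0.08]
    - [-0.16,0,0.08]
    - [-0.14,0,0.1]
    - [-0.14,0,0.11]
  rotation:
    - [0,0,0]
    - [0,0,0]
    - [0,0,0]
    - [0,0,0]
    - [0,0,0]
    - [0,0,0]
    - [0,0,0]
    - [0,0,0]
    - [0,0,0]
    - [0,0,0]
    - [0,0,0]
    - [0,0,0]

```text
time: 13.7
tool_pos: [0.5519, -0.1851, 0.2216]
tcp_rot: [3.121, -0.353, 0.001]
wrist_force: [-1.1, 0.9, 3.7]
width: 0.003
grip_force: 1.7
```

Run:
```python
from h import *
tcp()
c=read_camera('scene'); save(c,'s7.png'); tcp()
cv2.imwrite('pics/s7c.png',cv2.resize(c['image'][120:250,170:320],(600,520))[:,:,::-1])
```

```text
can frame mm [  8.4 -16.6 174.6] F [-1.3  0.6  3.7] t 13.7 q6 1.43
can frame mm [  6.5 -16.5 172.8] F [-3.7 -0.3  2.2] t 13.75 q6 1.43
```

View pics/s7c.png

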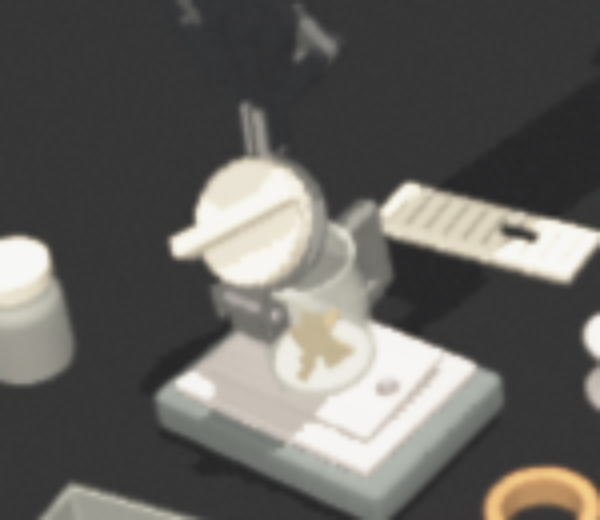

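The lid has swung partway: the cap face centre is at crop (258,220). The fingertip now shows just above the cap's upper edge at (258,155), so it has probably slipped up to the rim. I'll measure the lid angle.

Run:
```python
from h import *
np.set_printoptions(precision=4,suppress=True)
cs={n:read_camera(n) for n in('scene','top','wrist')}
W=lambda p:C+Rz@np.array(p); rs=[]
for n in cs:
    c=cs[n]
    for th in(30,40,50,60,70,80):
        t=np.radians(th); print(n,th,proj(c,W([.05-.05*np.cos(t)+.043*np.sin(t),0,.104+.05*np.sin(t)+.043*np.cos(t)]))[0])
    print([(r['p'],r['location']) for r in tip_of(n,'cap_top')])
    m=[r for r in regions_of(n,'cap') ]
    print([(r['p'],r['bbox']) for r in m])
tcp()
```

```text
scene 30 [236.9899 166.7572]
scene 40 [233.8623 168.0971]
scene 50 [230.7059 170.2061]
scene 60 [227.6266 173.0284]
scene 70 [224.7309 176.4796]
scene 80 [222.1213 180.4489]
[(0.97, [227.8, 176.3]), (0.96, [460.8, 172.6]), (0.95, [441.4, 262.3]), (0.46, [472.7, 263.2])]
[(0.78, [448.8, 171.9, 35.0, 22.7]), (0.57, [424.9, 256.6, 43.7, 33.4])]
top 30 [378.0787 166.9881]
top 40 [378.8043 162.4773]
top 50 [379.4358 158.0613]
top 60 [379.9513 153.8949]
top 70 [380.3338 150.1212]
top 80 [380.5721 146.8651]
[(0.85, [181.2, 276.9]), (0.73, [175.3, 147.5]), (0.42, [307.9, 181.3]), (0.36, [378.5, 151.4])]
[(0.88, [164.7, 264.0, 33.8, 28.9]), (0.61, [162.7, 138.0, 29.6, 25.2])]
wrist 30 [284.7094 219.0832]
wrist 40 [283.3994 198.63  ]
wrist 50 [282.4486 174.6895]
wrist 60 [281.9611 148.6515]
wrist 70 [281.9969 122.3069]
wrist 80 [282.5539  97.5499]
[(0.86, [280.5, 139.1]), (0.63, [332.4, 342.8])]
[(0.85, [184.8, 93.5, 176.6, 155.7])]
can frame mm [  9.1 -16.6 173.7] F [-1.7 -0.3  1.7] t 14.2 q6 1.43
```

The lid is at about 64°. The finger passed over its edge, so I'll back out, go over again and push nearer the cap's centre.

Call:
apply_moves:
  fingers: [0,0,0,0,0,0,0,0,0]
  travel:
    - [-0.4,0,-0.4]
    - [0,0.14,-0.6]
    - [0,0,0]
    - [0.9,0,0]
    - [0.96,0,0]
    - [0,0,0.5]
    - [0,0,0.5]
    - [0,0,0]
    - [0,0,0]
  rotation:
    - [0,0,0]
    - [0,0,0]
    - [0,0,0]
    - [0,0,0]
    - [0,0,0]
    - [0,0,0]
    - [0,0,0]
    - [0,0,0]
    - [0,0,0]

```text
time: 15.1
tool_pos: [0.6217, -0.208, 0.2196]
tcp_rot: [-3.121, 0.353, 0.003]
wrist_force: [-0.3, -0.3, -0.4]
width: 0.003
grip_force: 0.0
```

Run:
```python
from h import *
tcp()
c=read_camera('wrist');print([(r['p'],r['location']) for r in tip_of('wrist','cap_top')])
for th in(50,60,70,80):
    t=np.radians(th); print(th,proj(c,C+Rz@np.array([.05-.05*np.cos(t)+.043*np.sin(t),0,.104+.05*np.sin(t)+.043*np.cos(t)]))[0])
c=read_camera('scene');print([(r['p'],r['location']) for r in tip_of('scene','cap_top')][:2]);tcp()
```

```text
can frame mm [ 81.5 -23.1 172.6] F [-0.2 -0.3 -0.4] t 15.1 q6 1.435
[]
50 [274.20161161 314.70872018]
60 [273.51876925 294.46106497]
70 [273.37554867 272.11833242]
80 [273.79296826 249.12914657]
[(0.8, [462.0, 170.7]), (0.6, [235.2, 166.9])]
can frame mm [ 82.9 -23.4 176. ] F [-0.  -0.   0.1] t 15.3 q6 1.435
```

Call:
apply_moves:
  fingers: [0,0,0,0,0,0,0,0,0,0]
  travel:
    - [-0.3,0,0.04]
    - [-0.3,0,0.04]
    - [-0.17,0,0.05]
    - [-0.17,0,0.05]
    - [-0.15,0,0.08]
    - [-0.15,0,0.08]
    - [-0.09,0,0.08]
    - [-0.09,0,0.08]
    - [0,0,0]
    - [0,0,0]
  rotation:
    - [0,0,0]
    - [0,0,0]
    - [0,0,0]
    - [0,0,0]
    - [0,0,0]
    - [0,0,0]
    - [0,0,0]
    - [0,0,0]
    - [0,0,0]
    - [0,0,0]

```text
time: 16.3
tool_pos: [0.5528, -0.1924, 0.1956]
tcp_rot: [-3.122, 0.354, 0.0]
wrist_force: [-0.5, -0.7, 0.7]
width: -0.001
grip_force: 0.0
```

```bash
cat > lid.py <<'E'
from h import *
tcp()
for n in('scene','top'):
    c=read_camera(n); Q=[]
    ths=np.radians(np.arange(-5,100,2.5))
    Q=proj(c,np.array([C+Rz@np.array([.05-.05*np.cos(t)+.043*np.sin(t),0,.104+.05*np.sin(t)+.043*np.cos(t)]) for t in ths]))
    for r in tip_of(n,'cap_top'):
        d=np.linalg.norm(Q-r['location'],axis=1)
        if d.min()<12: print(n,'p',round(r['p'],2),np.round(r['location'],1),'theta',np.degrees(ths[d.argmin()]),'off',round(d.min(),1))
    save(c,'lid_%s.png'%n)
tcp()
E
python3 lid.py
```

```text
can frame mm [ 10.9 -23.6 148.6] F [-0.3 -0.8  0.7] t 16.3 q6 1.419
scene p 0.69 [238. 166.] theta 27.5 off 0.6
top p 0.67 [377.5 171.4] theta 20.0 off 0.2
can frame mm [ 11.3 -23.6 149. ] F [ 0.5 -0.8  0.1] t 16.5 q6 1.419
```

Call:
apply_moves:
  fingers: [0,0,0,0,0,0,0,0,0,0]
  travel:
    - [0.1,0,-0.4]
    - [0,0,-0.4]
    - [-0.4,-0.47,0]
    - [0,0,0.3]
    - [0,0,0.15]
    - [0,0,0.15]
    - [0,0,0.12]
    - [0,0,0.12]
    - [0,0,0]
    - [0,0,0]
  rotation:
    - [0,0,0]
    - [0,0,0]
    - [0,0,0]
    - [0,0,0]
    - [0,0,0]
    - [0,0,0]
    - [0,0,0]
    - [0,0,0]
    - [0,0,0]
    - [0,0,0]

```text
time: 17.5
tool_pos: [0.543, -0.1664, 0.1931]
tcp_rot: [3.122, -0.354, -0.002]
wrist_force: [-2.0, -0.8, -0.6]
width: -0.003
grip_force: 1.1
```

```bash
python3 lid.py
```

```text
can frame mm [ -4.5  -0.4 146.1] F [-1.7 -1.3 -0.6] t 17.5 q6 1.456
scene p 0.84 [241.6 168.3] theta 12.5 off 2.0
can frame mm [ -4.   -0.3 146.9] F [-2.2 -2.1 -0.3] t 17.7 q6 1.456
```

Call:
apply_moves:
  fingers: [0,0,0,0,0]
  travel:
    - [0,0,0.04]
    - [0,0,0.04]
    - [0,0,0.03]
    - [0,0,0]
    - [0,0,0]
  rotation:
    - [0,0,0]
    - [0,0,0]
    - [0,0,0]
    - [0,0,0]
    - [0,0,0]

```text
time: 18.2
tool_pos: [0.5434, -0.1661, 0.1882]
tcp_rot: [-3.122, 0.353, 0.0]
wrist_force: [-2.0, -0.1, 1.2]
width: 0.001
grip_force: 1.3
```

```bash
python3 lid.py
python3 - <<'E'
import cv2,numpy as np
a=cv2.imread('pics/lid_scene.png')[120:250,170:320]
cv2.imwrite('pics/v8.png',cv2.resize(a,(690,598),interpolation=2))
E
```

```text
can frame mm [ -4.2  -0.  141.2] F [-2.  -0.5  1.2] t 18.2 q6 1.456
scene p 0.65 [238.6 172.1] theta 29.999999999999996 off 5.6
top p 0.4 [376.2 169.5] theta 25.0 off 1.5
can frame mm [ -4.2  -0.  141.3] F [-2.9 -0.2  1.8] t 18.4 q6 1.456
```

View pics/v8.png

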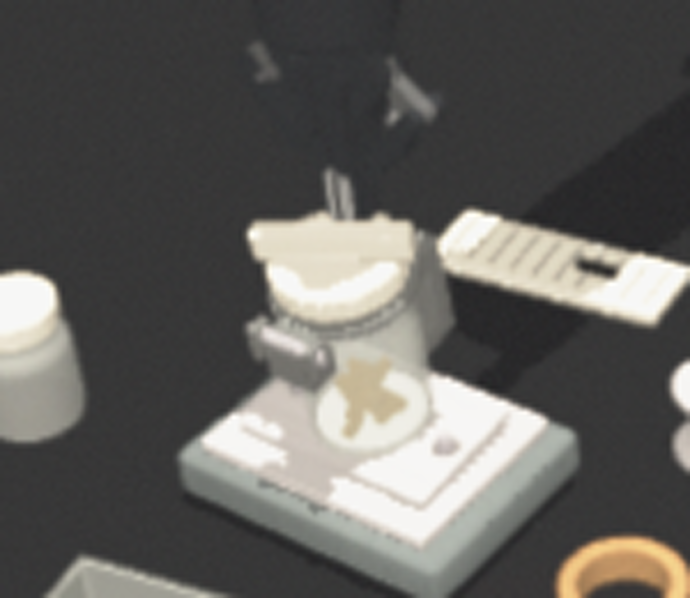

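The lid is nearly level, with the ridge running from (250,240) to (410,235). The fingertip sits beside the ridge on the robot's side, so I'll step to the free edge side of the cap face and press it down there.

Call:
apply_moves:
  fingers: [0,0,0,0,0,0,0,0,0,0,0]
  travel:
    - [-0.05,0,-0.3]
    - [-0.4,0.24,0]
    - [0,0,0.1]
    - [0,0,0.1]
    - [0,0,0.1]
    - [0,0,0.1]
    - [0,0,0.1]
    - [0,0,0.06]
    - [0,0,0.04]
    - [0,0,0]
    - [0,0,0]
  rotation:
    - [0,0,0]
    - [0,0,0]
    - [0,0,0]
    - [0,0,0]
    - [0,0,0]
    - [0,0,0]
    - [0,0,0]
    - [0,0,0]
    - [0,0,0]
    - [0,0,0]
    - [0,0,0]

```text
time: 19.5
tool_pos: [0.5187, -0.1727, 0.1742]
tcp_rot: [-3.122, 0.353, 0.001]
wrist_force: [-4.4, 0.6, 5.9]
width: 0.0
grip_force: 3.1
```

```bash
python3 lid.py
```

```text
can frame mm [-26.8 -12.1 127.2] F [-4.4 -0.4  5.9] t 19.5 q6 1.429
scene p 0.57 [244.5 167.9] theta 2.5 off 0.8
top p 0.48 [376.8 180.3] theta -2.5 off 1.4
can frame mm [-26.8 -12.1 127.2] F [-3.9  1.   5.5] t 19.7 q6 1.429
```

Call:
apply_moves:
  fingers: [0,0,0]
  travel:
    - [0,0,0.05]
    - [0,0,0.03]
    - [0,0,0]
  rotation:
    - [0,0,0]
    - [0,0,0]
    - [0,0,0]

```text
time: 20.0
tool_pos: [0.5187, -0.173, 0.1727]
tcp_rot: [3.121, -0.353, -0.0]
wrist_force: [-9.9, 2.6, 18.8]
width: -0.001
grip_force: 9.1
```

The force rises stiffly, so the lid is on its stop. I'll raise and look at the ridge from above.

Call:
apply_moves:
  fingers: [0,0.5,1,1,1,1]
  travel:
    - [0,0,-0.4]
    - [0,0,-0.8]
    - [-0.5,-0.24,-0.8]
    - [-0.3,0,-0.4]
    - [0,0,0]
    - [0,0,0]
  rotation:
    - [0,0,0]
    - [0,0,0]
    - [0,0,0]
    - [0,0,0]
    - [0,0,0]
    - [0,0,0]

```text
time: 20.6
tool_pos: [0.4829, -0.1522, 0.2895]
tcp_rot: [3.121, -0.353, 0.003]
wrist_force: [0.1, -0.1, -0.2]
width: 0.847
grip_force: 0.0
```

```bash
python3 lid.py
cat > rid.py <<'E'
from h import *
c=read_camera('wrist'); save(c,'rid.png')
I=lambda p:np.array(proj(c,C+Rz@np.array(p))[0])
print('pred cap_top',I([0,0,.147]),[ (round(r['p'],2),r['location']) for r in tip_of('wrist','cap_top')[:2]])
# rectify plane z=.147 of canister frame: 4 px per mm/2
n=np.arange(-70,70.1,.5)/1000; X,Y=np.meshgrid(n,-n)
P=np.stack([X.ravel(),Y.ravel(),np.full(X.size,.147)],1)@Rz.T+C
m=proj(c,P).reshape(*X.shape,2).astype(np.float32)
o=cv2.remap(c['image'],m[...,0],m[...,1],cv2.INTER_LINEAR); cv2.imwrite('pics/rect.png',cv2.resize(o,(560,560))[:,:,::-1])
E
python3 rid.py
```

```text
can frame mm [-66.3  -0.3 242.5] F [ 0.1 -0.1 -0.2] t 20.6 q6 1.442
scene p 0.59 [243.9 165.6] theta 7.499999999999999 off 1.2
can frame mm [-67.1  -0.3 240.3] F [0.5 0.4 0.4] t 20.8 q6 1.442
pred cap_top [319.41624608 108.31035405] [(0.95, [318.5, 107.5])]
```

View pics/rect.png

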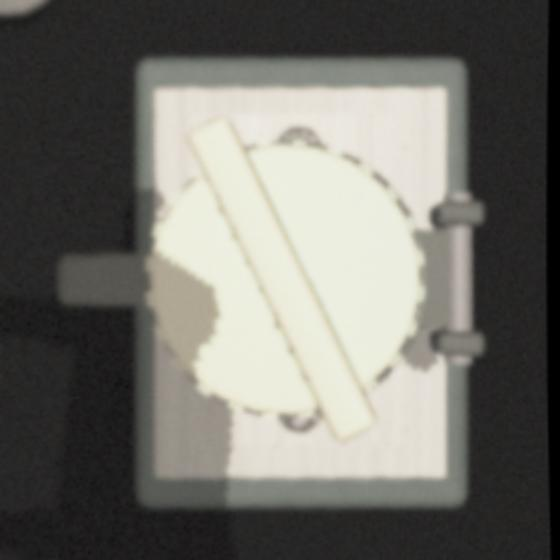

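The rectified view (4 px/mm, canister x to the right) shows the lid shut flat and the cap centre at (282,280), on the axis. The ridge runs from (212,135) to (352,425), about 116° from x, so the cap has turned about 0.38 rad. I'll turn the gripper to match.

Call:
apply_moves:
  fingers: [0.7,0.7,0.7,0.7,0.7,0.7,0.7,0.7,0.7,0.7,0.7,0.7]
  travel:
    - [0.67,0,0]
    - [0.67,0,0]
    - [0,0,0]
    - [0,0,0]
    - [0,0,0]
    - [0,0,0]
    - [0,0,0]
    - [0,0,0]
    - [0,0,0]
    - [0,0,0]
    - [0,0,0]
    - [0,0,0]
  rotation:
    - [0,0,0]
    - [0,0,0]
    - [0,0,-1]
    - [0,0,-1]
    - [0,0,-1]
    - [0,0,-1]
    - [0,0,-1]
    - [0,0,-1]
    - [0,0,-1]
    - [0,0,-1]
    - [0,0,-1]
    - [0,0,-1]

```text
time: 22.1
tool_pos: [0.5477, -0.1672, 0.2882]
tcp_rot: [-2.876, -1.26, 0.002]
wrist_force: [-0.0, 0.4, -0.3]
width: 0.7
grip_force: 0.0
```

Call:
apply_moves:
  fingers: [0.7,0.7,0.7,0.7,0.7,0.7,0.7,0.7,0.7,0.7,0.7]
  travel:
    - [0,0,0]
    - [0,0,0]
    - [0,0,0]
    - [0,0,0]
    - [0,0,0]
    - [0,0,0]
    - [0,0,0]
    - [0,0,0]
    - [0,0,0]
    - [0,0,0]
    - [0,0,0]
  rotation:
    - [0,0,-1]
    - [0,0,-1]
    - [0,0,-1]
    - [0,0,-1]
    - [0,0,-1]
    - [0,0,-1]
    - [0,0,-1]
    - [0,0,-1]
    - [0,0,-1]
    - [0,0,-0.3]
    - [0,0,0]

```text
time: 23.2
tool_pos: [0.5477, -0.1672, 0.2883]
tcp_rot: [-1.958, -2.455, 0.001]
wrist_force: [0.4, -0.5, -0.2]
width: 0.698
grip_force: 0.0
```

Run:
```python
from h import *
tcp();read_camera('top');p=tcp()
T=Rz.T@R.from_rotvec(read_state()['tcp_rot']).as_matrix(); print(np.round(T,3),np.degrees(np.arctan2(T[1,0],T[0,0])),'tool delta mm',T.T@(np.array([0,0,.134])-p)*1000)
```

```text
can frame mm [ 3.000e-01 -1.000e-01  2.413e+02] F [ 0.5 -0.4 -0.2] t 23.2 q6 -0.564
can frame mm [ 3.000e-01 -1.000e-01  2.415e+02] F [-0.1  0.2 -0.1] t 23.25 q6 -0.564
[[-0.437  0.899 -0.001]
 [ 0.899  0.437  0.   ]
 [ 0.001 -0.001 -1.   ]] 115.9263285105174 tool delta mm [ 1.54640946e-01 -8.84374222e-02  1.07454501e+02]
```

Call:
apply_moves:
  fingers: [0.7,0.7,0.7,0.7,0.7,0,0,0,0,0,0,0]
  newtons: 40
  travel:
    - [0,0,0.7]
    - [0,0,0.7]
    - [0,0,0.5]
    - [0,0,0.25]
    - [0,0,0]
    - [0,0,0]
    - [0,0,0]
    - [0,0,0]
    - [0,0,0]
    - [0,0,0]
    - [0,0,0]
    - [0,0,0]
  rotation:
    - [0,0,0]
    - [0,0,0]
    - [0,0,0]
    - [0,0,0]
    - [0,0,0]
    - [0,0,0]
    - [0,0,0]
    - [0,0,0]
    - [0,0,0]
    - [0,0,0]
    - [0,0,0]
    - [0,0,0]

```text
time: 24.45
tool_pos: [0.5487, -0.1676, 0.1833]
tcp_rot: [1.957, 2.455, 0.001]
wrist_force: [-1.0, 0.0, 6.5]
width: 0.124
grip_force: 42.4
```

Call:
apply_moves:
  fingers: [0,0,0,0,0,0,0,0,0,0,0,0]
  travel:
    - [0,0,0.005]
    - [0,0,0.005]
    - [0,0,0.005]
    - [0,0,0.005]
    - [0,0,0.005]
    - [0,0,0.005]
    - [0,0,0.005]
    - [0,0,0.005]
    - [0,0,0.005]
    - [0,0,0.005]
    - [0,0,0.005]
    - [0,0,0.005]
  rotation:
    - [0,0,1]
    - [0,0,1]
    - [0,0,1]
    - [0,0,1]
    - [0,0,1]
    - [0,0,1]
    - [0,0,1]
    - [0,0,1]
    - [0,0,1]
    - [0,0,1]
    - [0,0,1]
    - [0,0,1]

```text
time: 25.65
tool_pos: [0.5478, -0.1673, 0.1801]
tcp_rot: [3.03, 0.83, 0.0]
wrist_force: [-3.2, 0.5, 6.8]
width: 0.119
grip_force: 42.6
```

Call:
apply_moves:
  fingers: [0,0,0,0,0,0,0,0,0]
  travel:
    - [0,0,0.005]
    - [0,0,0.005]
    - [0,0,0.005]
    - [0,0,0.005]
    - [0,0,0.005]
    - [0,0,0.005]
    - [0,0,0.005]
    - [0,0,0.005]
    - [0,0,0]
  rotation:
    - [0,0,1]
    - [0,0,1]
    - [0,0,1]
    - [0,0,1]
    - [0,0,1]
    - [0,0,1]
    - [0,0,1]
    - [0,0,0.3]
    - [0,0,0]

```text
time: 26.55
tool_pos: [0.5477, -0.1667, 0.1786]
tcp_rot: [-3.121, 0.354, -0.0]
wrist_force: [-4.4, 1.3, 10.7]
width: 0.123
grip_force: 42.9
```

Run:
```python
from h import *
tcp(); s=read_state();print(s['torque'],s['width'],s['grip_force'])
T=Rz.T@R.from_rotvec(s['tcp_rot']).as_matrix(); print(np.degrees(np.arctan2(T[1,0],T[0,0])))
```

```text
can frame mm [1.000e-01 3.000e-01 1.316e+02] F [-4.6  0.3 10.7] t 26.55 q6 1.457
[0.36803109 0.72528589 0.08478978] 0.12296531202939659 42.94363260269165
0.1571404506419037
```

Yaw has reached 0° and the turning moment has stayed low. I'll add a small extra turn to find the stop, then release and look.

Call:
apply_moves:
  fingers: [0,0,1,1,1,1,1,1,1,1,1]
  travel:
    - [0,0,0]
    - [0,0,0]
    - [0,0,0]
    - [0,0,0]
    - [0,0,0]
    - [0,0,0]
    - [0,0,-0.4]
    - [0,0,-0.8]
    - [-0.6,0,-1]
    - [-0.8,0,0]
    - [0,0,0]
  rotation:
    - [0,0,0.4]
    - [0,0,0]
    - [0,0,0]
    - [0,0,0]
    - [0,0,0]
    - [0,0,0]
    - [0,0,0]
    - [0,0,0]
    - [0,0,0]
    - [0,0,0]
    - [0,0,0]

```text
time: 27.65
tool_pos: [0.4816, -0.1489, 0.2808]
tcp_rot: [3.113, -0.419, -0.0]
wrist_force: [0.2, 0.4, -0.5]
width: 0.996
grip_force: 0.0
```

```bash
python3 rid.py
python3 - <<'E'
from h import *
tcp()
im=cv2.imread('pics/rect.png'); c=read_camera('scene')
d=cv2.resize(c['image'][120:250,180:310],(400,400))[:,:,::-1]
cv2.imwrite('pics/v9.png',np.hstack([cv2.resize(im,(400,400)),d]))
E
```

```text
pred cap_top [319.38419215 107.34419802] [(0.59, [319.1, 106.3])]
can frame mm [-65.8   2.5 232.6] F [ 0.  -0.3 -0.8] t 27.75 q6 1.489
```

View pics/v9.png

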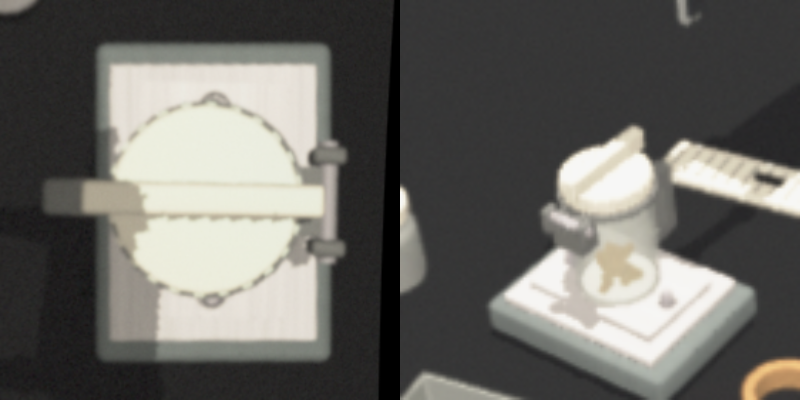

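The ridge lies along the handle, from (82,195) to (325,200) in the left crop. The lid is flat on the rim, the plate is down on the base with a peg showing at (667,298), and the gripper is clear. Handing in.

```bash
python3 -c "
from workcell import *
print(finish_job())"
```

```text
the job is handed in; nothing more can be done
None
```

I handed the job in at about 28 s of robot time: the clear canister is seated on the pegs, its lid is shut flat and the cap is screwed tight with its ridge in line with the handle; no verdict came back.

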